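# Load the insole cores into the drying rack and start the dryer

## Task

Lift every insole core off its hook, without dropping any on the bench, and stand each in a slot of its own in the wooden drying rack, hole end up and right down on the slot's floor; also screw the dryer's knurled clamp nut down (clockwise) until it stops tight. Only when all cores are racked and the nut is tight, slide the heat slider to the engraved set mark. Leave the glue bottle, beaker and hammer where they are.

Things in the scene. Friction and masses are not known exactly. Their poses are not given: they have to be found in the camera images.
- core1_c (a point): Centre (half-way up) of insole core 1, a stiff cork board of 90 g, 12 mm thick (x, normal of the board), 66 wide (y), 180 high (z; hole end up). Hangs on a hook at the start. Hole through it 26 wide, 30 high, its upper edge 46 mm above this point; the 44 mm of whole board above that, 60 wide with rounded corners, is where to pinch it across the thickness from above. 3 or 4 cores are present.
- core2_c (a point): Centre (half-way up) of insole core 2, a stiff cork board of 90 g, 12 mm thick (x, normal of the board), 66 wide (y), 180 high (z; hole end up). Hangs on a hook at the start. Hole through it 26 wide, 30 high, its upper edge 46 mm above this point; the 44 mm of whole board above that, 60 wide with rounded corners, is where to pinch it across the thickness from above. 3 or 4 cores are present.
- core3_c (a point): Centre (half-way up) of insole core 3, a stiff cork board of 90 g, 12 mm thick (x, normal of the board), 66 wide (y), 180 high (z; hole end up). Hangs on a hook at the start. Hole through it 26 wide, 30 high, its upper edge 46 mm above this point; the 44 mm of whole board above that, 60 wide with rounded corners, is where to pinch it across the thickness from above. 3 or 4 cores are present.
- core4_c (a point): Centre (half-way up) of insole core 4, a stiff cork board of 90 g, 12 mm thick (x, normal of the board), 66 wide (y), 180 high (z; hole end up). Hangs on a hook at the start. Hole through it 26 wide, 30 high, its upper edge 46 mm above this point; the 44 mm of whole board above that, 60 wide with rounded corners, is where to pinch it across the thickness from above. 3 or 4 cores are present.
- stand: The fixed wooden hook stand, 370 mm wide. Origin on the bench under its rail's front; the hooks point along -x, towards the robot. Rail top 246 mm high, foot 14 mm high reaching to x = -60 mm. Four hooks of 8 mm steel rod at y = -126, -42, 42, 126 mm.
- seat1 (a point): Hook 1's seat (the other hooks are alike, see the stand): axis of the rod, 200 mm high, 65 mm in front of the rail; axes as the stand's. The level seat is 20 mm long along x and then rises to the tip, 33 mm on along -x and 16 mm higher. A core hangs with its centre 42 mm under the seat's axis. It comes off when lifted 24 mm (20 to 34) and then drawn 50 mm or more along -x.
- rack: The loose wooden drying rack, 262 mm long (x) by 100 mm wide (y), 75 mm high, 0.8 kg. Origin under its middle, on the bench; z up. Four slots across it at x = -96, -32, 32, 96 mm.
- slot1 (a point): Rack slot 1: middle of the slot's floor, 8 mm above the rack's underside; axes as the rack's. The slot is 18 mm wide (x), 78 mm long (y) and 67 mm deep, its upper edges rounded by 5 mm. A core standing in it on its toe end has its centre 90 mm above this point.
- slot2 (a point): Rack slot 2: middle of the slot's floor, 8 mm above the rack's underside; axes as the rack's. The slot is 18 mm wide (x), 78 mm long (y) and 67 mm deep, its upper edges rounded by 5 mm. A core standing in it on its toe end has its centre 90 mm above this point.
- slot3 (a point): Rack slot 3: middle of the slot's floor, 8 mm above the rack's underside; axes as the rack's. The slot is 18 mm wide (x), 78 mm long (y) and 67 mm deep, its upper edges rounded by 5 mm. A core standing in it on its toe end has its centre 90 mm above this point.
- slot4 (a point): Rack slot 4: middle of the slot's floor, 8 mm above the rack's underside; axes as the rack's. The slot is 18 mm wide (x), 78 mm long (y) and 67 mm deep, its upper edges rounded by 5 mm. A core standing in it on its toe end has its centre 90 mm above this point.
- clamp_nut (a joint): Turn of the knurled brass clamp nut on its upright stud, rad: 0 = fully loose, grows clockwise seen from above, stops tight against the steel foot of the dryer at 8.0. It sinks 1.5 mm per rad. It stays where it is left (0.08 N m friction).
- nut_mid (a point): Middle of the clamp nut on its axis, half-way up. The nut is 48 mm across and 40 mm high, so its top is 20 mm above this point; the stud may stand up to 15 mm out of its top. The steel foot's surface lies 20 mm under this point when the nut is tight and 32 mm when fully loose. Site axes turn with the nut.
- heat (a joint): Travel of the dryer's heat slider, m: 0 to 0.10, grows along +y of the heat mark; the set mark is at 0.075. It stays where it is left (about 1.5 N of friction).
- heat_top (a point): Middle of the top of the slider's black grip, which is 28 mm across the track (x), 20 mm along it (y) and 40 mm high above the track; pinch it from above.
- heat_mark (a point): The engraved set mark: a dark line across the aluminium track with a small steel pointer at its far end; this point is on the track's top surface in the middle of the track, y along the track. The grip is set when its middle stands over this line.
- dryer: The bench hot-air dryer, fixed: grey base plate 325 by 200 mm with the heat slider at its near edge, the clamp nut in the middle and a black blower, up to 130 mm high, on its far edge (beginning about 105 mm beyond the nut's axis), nozzle towards +y. Origin on the bench under the base plate, 75 mm beyond the slider's track.
- glue_bottle: Blue glue bottle, 68 mm across, 165 mm tall; bystander, origin under its middle.
- beaker: Grey mixing beaker, 76 mm across, 100 mm tall; bystander, origin under its middle.
- hammer: Hammer, 220 mm long, lying on the bench; bystander.
Things that resemble listed ones, but are neither listed nor needed, are in the scene too. Leave any pink look-alike of the part that bears core2_c alone. What is shaped like the part that bears core4_c but blue or red is not meant.

How it is judged (in metres and radians):
On the way, in this order (a step that is already met when the one before it is completed fails the run):
1. every core stands in the rack and the clamp nut is tight (z of core1_c in the frame of rack between 0.088 and 0.108 m and x of core1_c in the frame of rack between -0.125 and 0.125 m and y of core1_c in the frame of rack between -0.025 and 0.025 m and angle between each of core1_c, core2_c, core3_c, core4_c's own z axis and vertical below 0.25 rad and z of core2_c in the frame of rack between 0.088 and 0.108 m and x of core2_c in the frame of rack between -0.125 and 0.125 m and y of core2_c in the frame of rack between -0.025 and 0.025 m and z of core3_c in the frame of rack between 0.088 and 0.108 m and x of core3_c in the frame of rack between -0.125 and 0.125 m and y of core3_c in the frame of rack between -0.025 and 0.025 m and z of core4_c in the frame of rack between 0.088 and 0.108 m and x of core4_c in the frame of rack between -0.125 and 0.125 m and y of core4_c in the frame of rack between -0.025 and 0.025 m and value of joint clamp_nut above 7.85 rad), for 0.3 s.
2. the heat slider is at the set mark (value of joint heat between 0.069 and 0.081 m), for 0.2 s.
At the end, for the whole second after the job is handed in: Every core present stands at rest in the upright rack, hole end up (within 14 degrees), centre within 10 mm of its fully seated height (which means down in a slot); the nut is turned to 7.85 rad or more (stop at 8.0); the heat slider is within 6 mm of the set mark (all of step 1 and all of step 2 and linear speed of each of core1, core2, core3, core4 below 0.03 m/s and angle between rack's own z axis and vertical below 0.1 rad); the robot touches nothing.
It fails at once if a core dropped on the bench (height (world z) of any of core1_c, core2_c, core3_c, core4_c below 0.045 m).
It fails at once if the glue bottle disturbed (distance of glue_bottle from where it was at the start of the episode above 0.03 m or angle between glue_bottle's own z axis and vertical above 0.5 rad).
It fails at once if the beaker disturbed (distance of beaker from where it was at the start of the episode above 0.03 m or angle between beaker's own z axis and vertical above 0.5 rad).
It fails at once if the hammer disturbed (distance of hammer from where it was at the start of the episode above 0.03 m or angle between hammer's own z axis and vertical above 0.5 rad).
Of core1, core2, core3, core4 only 3 to 4 are there at a start; the rules pass over those that are not, and their reading is None.
At some moment in a run one of rack may be knocked a few centimetres aside while the robot is not near it.
It also fails if it takes over 208 s, if anything falls off the work surface, if the arm or the gripper's body presses on something with over 40 N, if the wrist force passes 120 N, or if a joint passes its speed limit or range.

## Robot

A 6-joint arm with a two-finger parallel gripper is mounted at the origin on the work surface. World frame = base frame: x ahead of the robot, y to its left, z up, the work surface at z = 0. Lengths are in m, angles in degrees, forces in N, time in s.
With the tool pointing down it reaches from about 0.275 to 0.825 m from the base axis. Payload 4.9 kg.
Tool frame: the origin (TCP) lies midway between the tips of the shut fingers; the grasp point (between the pads) lies 19 mm behind it (ctrl.pinch_z is the distance from the TCP to the grasp point, in m); z points along the fingers, y is the line along which they close (so a half turn about z gives the same grasp; the last joint's range is limited). The gripper opens to 85 mm and grips with 20 to 120 N. Pads are 22 mm wide; open, the fingers measure 114 mm over their backs; the gripper's body (76 mm by 85 mm) begins 54 mm behind the grasp point. The pads swing forward as they close: fully open they stand 13 mm farther back than shut.
Start: joints at [-83.491, 18.69, -11.035, 60.275, 0, 82.311], TCP at [0.135, -0.533, 0.231] pointing down, gripper open.
Joint ranges: [-152.03, 152.03], [-55.5, 102.48], [-74.3, 77.21], [-110.64, 120.58], [-84.22, 78.4], [-180, 180]. Speed limits (degrees/s): [147.25, 147.25, 180, 180, 180, 180].

## Interface

Orientations are given as [roll, pitch, yaw] about the fixed x, y, z axes, in that order (R = Rz(yaw) Ry(pitch) Rx(roll)).
In Python, from plant import ctrl gives the robot as it stands. The module is installed in compiled form; this text tells all that it offers. Calls block until the motion is done:
- ctrl.reach(position, orientation): joint-space move of the TCP to a pose.
- ctrl.line_to(position, feed=0.15, ori=None): straight line of the TCP; ori=None keeps the orientation; feed is the mean speed in m/s.
- ctrl.move_j(angles): joint-space move.
- ctrl.move_gripper(opening, grasp_force=None): finger opening in m; grasp_force is the grip in N (None keeps the last); returns when the fingers have stopped.
- ctrl.hold(seconds).
- ctrl.inverse_kinematics(position, orientation): joint angles nearest the present ones, or None.
- ctrl.sense(): the state.
- ctrl.get_image(name): name is "scene" or "top"; returns a dict with "color" (480x640x3 uint8, red, green, blue), "depth" (480x640 float32, m along the optical axis (not along the pixel's ray), 0 where there is no reading), "fx", "fy", "cx", "cy" (pixels), "eye" and "rotation" of the camera in the world. Camera axes: x right, y up, looking along -z (the intrinsics and any distortion apply to the point x, -y, -z); pixel columns grow to the right and rows downward; lengths in m; the calibration is good to about 2 mm. A picture is of the moment at which its call begins.
A pose or a line that the arm cannot do raises ctrl.Unreachable and nothing moves.
- ctrl.close_job(): hands the job in; it is judged then, once.
Trained networks look in a picture, given as the dict that the camera call returned (one of the last four; its "shot" number tells which), for a name from the list of things; names that differ only in an ending like _2 or _b are one class to them, and where a whole thing is asked for, a point or a joint stands for the part that bears it (a point fixed in the world has none). Each returns a list of dicts, best first, with "p" (0 to 1); they miss things now and then, are a little off and sometimes report something else, mostly with a low value. They report only what shows in the picture. A call takes as long as a camera call. They do not tell look-alikes from the thing itself.
- ctrl.find_in(thing, picture): "rect" ([left, top, right, bottom] in pixels, round what is visible of it).
- ctrl.regions_of(thing, picture): "pixels" (480x640 bool, what is visible of it) and "rect" ([left, top, right, bottom] in pixels, round what is visible of it).
The state is a dict: "time": time; "joint_pos": joint angles; "qd": joint speeds; "tau": joint torques, N m; "ee_pos": TCP position; "ee_rot": TCP orientation; "wrist_force": force on the tool from outside, world axes, zero at the start; "moment": the same for the moment, N m; "width": finger opening in m; "grasp_force": force on a finger pad.
Only numpy, scipy, OpenCV 4.12 (cv2) and the standard library are available. Lean on these libraries where they do the work, as an engineer would, in place of code of your own. Each camera call takes 0.05 s, during which the arm holds its last target. There are 200 camera calls.

## Working session

There is one attempt and no reset: what is moved stays moved. The work goes in short steps, each a Python script; the robot and the scene stay as the last script left them, time stands still between calls to the robot, and variables do not carry over. Pictures are saved under pics/ and viewed, at most 14 in all, crops included, and the job is handed in when it is done.

```bash
mkdir -p pics; cat > h.py <<'E'
import numpy as np, cv2
from plant import ctrl
def pts(im, mask=None):
    d=im["depth"]; m=d>0
    if mask is not None: m&=mask
    v,u=np.nonzero(m); z=d[v,u]
    c=np.stack([(u-im["cx"])/im["fx"]*z, -(v-im["cy"])/im["fy"]*z, -z],1)
    return c@np.array(im["rotation"]).T+np.array(im["eye"]), u, v
def save(im,name): cv2.imwrite(f"pics/{name}.png",im["color"][:,:,::-1])
E
python3 - <<'E'
from h import *
for c in ("scene","top"):
    im=ctrl.get_image(c); save(im,c+"0"); print(c,im["eye"],im["fx"],np.round(im["rotation"],2).tolist(),[k for k in im])
    for t in ["core1_c","stand","rack","nut_mid","heat_top","heat_mark","dryer","glue_bottle","beaker","hammer"]:
        for r in ctrl.regions_of(t,im)[:6]:
            P,u,v=pts(im,r["pixels"])
            print(t,round(r["p"],2),np.round(r["rect"]).tolist(),np.round(np.median(P,0),3) if len(P) else None, np.round(np.percentile(P,[2,98],axis=0),3).tolist() if len(P) else None, im["color"][r["pixels"]].mean(0).round())
print(ctrl.sense())
E
```

```text
scene [1.07005929 0.67818863 1.3948095 ] 608.2725970491426 [33.41, 0.37, 136.99] ['color', 'depth', 'fx', 'fy', 'cx', 'cy', 'eye', 'rotation', 'shot']Traceback (most recent call last):
  File "<stdin>", line 6, in <module>
  File "h.py", line 8, in pts
    return c@np.array(im["rotation"]).T+np.array(im["eye"]), u, v
           ~~~~~~~~~~~~~~~~~~~~~~~~~~~~^~~~~~~~~~~~~~~~~~~~
ValueError: operands could not be broadcast together with shapes (9364,) (3,)
```

View pics/scene0.png

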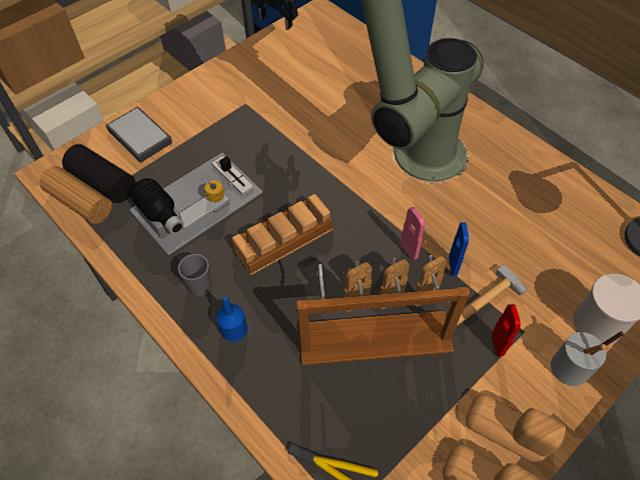

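The scene view shows three cork cores on hooks (about 358,278; 396,275; 432,272) and an empty hook at (321,280). Pink, blue and red decoys stand nearby, the rack is at (283,232), and the nut and slider are at (213,190) and (235,172).

```bash
sed -i 's/^import numpy.*/&\nfrom scipy.spatial.transform import Rotation as Ro/; s/np.array(im\["rotation"\]).T/Ro.from_euler("xyz",im["rotation"],degrees=True).as_matrix().T/' h.py
python3 - <<'E'
from h import *
for c in ("scene","top"):
    im=ctrl.get_image(c); save(im,c+"0"); print(c,im["eye"],im["rotation"],im["fx"])
    for t in ["core1_c","stand","rack","nut_mid","heat_top","dryer","glue_bottle","beaker","hammer"]:
        for r in ctrl.regions_of(t,im)[:6]:
            P,u,v=pts(im,r["pixels"])
            if len(P): print(t,round(r["p"],2),np.round(r["rect"]).tolist(),np.round(np.median(P,0),3), np.round(np.percentile(P,[2,98],axis=0),3).tolist(), im["color"][r["pixels"]].mean(0).round())
print(ctrl.sense())
E
```

```text
scene [1.07005929 0.67818863 1.3948095 ] [ 33.41218251   0.37348426 136.98734926] 608.2725970491426
core1_c 0.73 [220.0, 156.0, 231.0, 170.0] [ 0.499 -0.354  0.054] [[0.484, -0.367, 0.026], [0.51, -0.347, 0.072]] [22. 21. 21.]
stand 0.87 [296.0, 257.0, 469.0, 365.0] [0.557 0.312 0.018] [[0.417, 0.187, 0.008], [0.713, 0.436, 0.25]] [117.  69.  33.]
stand 0.69 [202.0, 178.0, 225.0, 199.0] [ 0.593 -0.274  0.084] [[0.566, -0.307, 0.051], [0.612, -0.26, 0.094]] [154. 112.  34.]
stand 0.28 [419.0, 256.0, 446.0, 292.0] [0.423 0.338 0.206] [[0.265, 0.255, 0.001], [0.451, 0.352, 0.251]] [122.  85.  49.]
rack 0.89 [229.0, 193.0, 334.0, 275.0] [ 0.541 -0.052  0.059] [[0.409, -0.123, 0.006], [0.659, -0.006, 0.082]] [140.  93.  53.]
rack 0.75 [379.0, 258.0, 410.0, 298.0] [0.489 0.287 0.207] [[0.416, 0.218, 0.006], [0.517, 0.296, 0.252]] [118.  81.  46.]
heat_top 0.61 [220.0, 155.0, 230.0, 167.0] [ 0.497 -0.354  0.058] [[0.482, -0.378, 0.026], [0.51, -0.347, 0.072]] [27. 25. 25.]
dryer 0.83 [128.0, 152.0, 261.0, 252.0] [ 0.648 -0.307  0.02 ] [[0.47, -0.429, 0.004], [0.781, -0.239, 0.13]] [101.  95
[... 1593 characters left out ...]
.478, 0.033]] [177. 146. 112.]
{'time': 1.15, 'joint_pos': array([-8.34905789e+01,  1.86902056e+01, -1.10363641e+01,  6.02748582e+01,
       -1.96943012e-03,  8.23112033e+01]), 'qd': array([-0.03246839,  0.00469654,  0.09154688,  0.08230683,  0.01149391,
        0.05796031]), 'tau': array([-3.30704825e-04, -4.43336856e+01,  2.62760353e+01,  1.17497475e-03,
       -2.63525590e-04,  1.28908308e-06]), 'ee_pos': array([ 0.13490679, -0.53320394,  0.23126982]), 'ee_rot': array([-1.79998322e+02,  1.76069290e-03,  1.41982178e+01]), 'wrist_force': array([ 0.09044495,  0.01491719, -0.2939702 ]), 'moment': array([ 0.0140377 ,  0.05223073, -0.01934252]), 'grasp_force': 0.0, 'width': 0.08554543408491151}
```

View pics/top0.png

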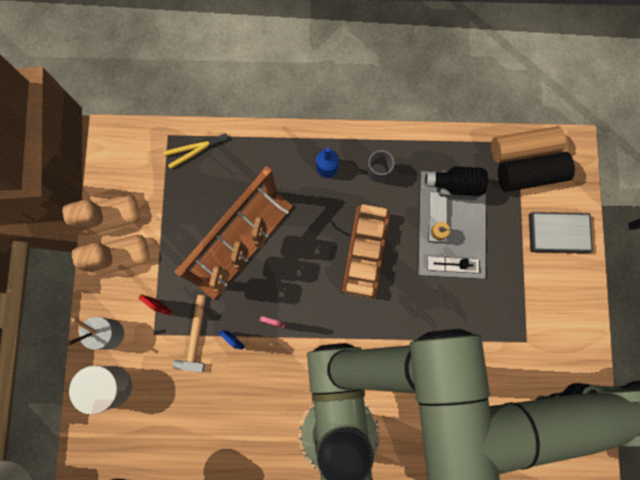

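The top view shows the rail running from (180,275) to (268,175), with cores near (217,278), (240,252) and (258,228). The rack is at (366,250), the nut at (440,230) and the slider grip at (466,264). The next step is precise fits from the depth clouds.

```bash
cat >> h.py <<'E'
def cloud(im): return pts(im)[0]
def crop(P,lo,hi): return P[np.all((P>lo)&(P<hi),axis=1)]
def rect(P2):
    (c,s,a)=cv2.minAreaRect((P2*1000).astype(np.float32)); return np.array(c)/1000,np.array(s),a
def rackpose(P):
    """centre, yaw (deg) of long axis from the block tops"""
    T=crop(P,[.3,-.22,.066],[.76,.1,.084]); T=T[T[:,0]-0<.9]
    # keep the biggest xy cluster via connected components on 5 mm grid
    g=np.zeros((200,200),np.uint8); ij=((T[:,:2]-[.0,-.5])/.005).astype(int); g[ij[:,0],ij[:,1]]=1
    g=cv2.dilate(g,np.ones((9,9))); n,l,st,_=cv2.connectedComponentsWithStats(g)
    lab=l[ij[:,0],ij[:,1]]; T=T[lab==np.bincount(lab).argmax()]
    c,s,a=rect(T[:,:2]); yaw=a if s[0]>s[1] else a+90
    yaw=(yaw+90)%180-90
    return c,yaw,np.sort(s),T
E
python3 - <<'E'
from h import *
I={c:ctrl.get_image(c) for c in("scene","top")}
np.save("c0.npy",np.vstack([cloud(i) for i in I.values()]))
for n,i in I.items():
    P=cloud(i); print(n)
    c,y,s,T=rackpose(P); print("rack",c,y,s,len(T))
    S=crop(P,[.36,.1,.236],[.78,.5,.256])
    # rail line: farthest along approx stand x
    ax=np.array([.65,.76]); 
    best=None
    for yaw in np.arange(44,56,.25):
        a=np.radians(yaw); q=S[:,0]*np.cos(a)+S[:,1]*np.sin(a)
        h=np.histogram(q,np.arange(.3,.9,.004))[0].astype(float); sc=(h**2).sum()
        if best is None or sc>best[0]: best=(sc,yaw)
    yaw=best[1];a=np.radians(yaw);q=S[:,0]*np.cos(a)+S[:,1]*np.sin(a);w=-S[:,0]*np.sin(a)+S[:,1]*np.cos(a)
    print("stand yaw",yaw,"n",len(S)); h,e=np.histogram(q,np.arange(.4,.8,.004)); print([(round(float(x),3),int(k)) for x,k in zip(e,h) if k])
    rail=w[np.abs(q-e[h.argmax()])<.012]; print("w range",np.percentile(rail,[.5,99.5]), np.percentile(S[:,2],[50]))
    N=crop(P,[.53,-.34,.075],[.65,-.22,.12]); h,e=np.histogram(N[:,2],np.arange(.07,.12,.002)); print("nutz",[(round(float(x),3),int(k)) for x,k in zip(e,h) if k], cv2.minEnclosingCircle(N[:,:2].astype(np.float32)),np.median(N,0))
    H=crop(P,[.45,-.45,.05],[.54,-.22,.1]); print("grip",rect(H[:,:2]),np.percentile(H,[5,50,95],axis=0).round(4).tolist())
E
python3 - <<'E'
import cv2
a=cv2.imread('pics/top0.png');b=cv2.imread('pics/scene0.png')
x=cv2.resize(a[215:285,410:495],None,fx=4.5,fy=4.5,interpolation=2);y=cv2.resize(b[140:260,130:265],None,fx=3,fy=3,interpolation=2)
import numpy as np
c=np.zeros((600,800,3),np.uint8);c[:x.shape[0],:x.shape[1]]=x;c[:y.shape[0],390:390+y.shape[1]]=y
cv2.imwrite('pics/dr.png',c[:370])
E
```

```text
scene
rack [ 0.52800897 -0.07015158] -10.060592651367188 [ 82.77558136 261.91162109] 1857
stand yaw 52.25 n 2235
[(0.504, 10), (0.508, 24), (0.512, 44), (0.516, 89), (0.52, 91), (0.524, 87), (0.528, 87), (0.532, 68), (0.536, 34), (0.54, 3), (0.584, 18), (0.588, 214), (0.592, 297), (0.596, 285), (0.6, 315), (0.604, 502), (0.608, 67)]
w range [-0.43504623 -0.07104149] [0.24663803]
nutz [(0.074, 6), (0.076, 8), (0.078, 13), (0.08, 15), (0.082, 19), (0.084, 40), (0.086, 42), (0.088, 44), (0.09, 24), (0.092, 25), (0.094, 8), (0.096, 7), (0.098, 1)] ((0.5874136090278625, -0.2845817506313324), 0.02689112350344658) [ 0.58940784 -0.28135362  0.0870388 ]
grip (array([ 0.49559109, -0.35881287]), array([25.86382675, 29.38969231]), 88.23384094238281) [[0.4841, -0.3659, 0.0532], [0.4976, -0.3551, 0.0632], [0.5098, -0.3474, 0.0702]]
top
rack [ 0.5277868  -0.06778578] -9.384780883789062 [ 78.10141754 263.14297485] 1693
stand yaw 52.0 n 1417
[(0.508, 16), (0.512, 31), (0.516, 53), (0.52, 55), (0.524, 62), (0.528, 53), (0.532, 41), (0.536, 21), (0.54, 6), (0.588, 45), (0.592, 266), (0.596, 211), (0.6, 219), (0.604, 192), (0.608, 143), (0.612, 3)]
w range [-0.43072284 -0.0658626 ] [0.24570605]
nutz [(0.074, 2), (0.076, 7), (0.078, 12), (0.08, 18), (0.082, 43), (0.084, 31), (0.086, 41), (0.088, 30), (0.09, 24), (0.092, 20), (0.094, 6), (0.096, 6)] ((0.5884745121002197, -0.2822023630142212), 0.02665068954229355) [ 0.58658623 -0.28091262  0.08635666]
grip (array([ 0.49462128, -0.35564203]), array([25.39297867, 21.42012405]), 2.750467300415039) [[0.4823, -0.3655, 0.053], [0.4951, -0.3535, 0.0629], [0.5065, -0.3455, 0.0698]]
```

View pics/dr.png

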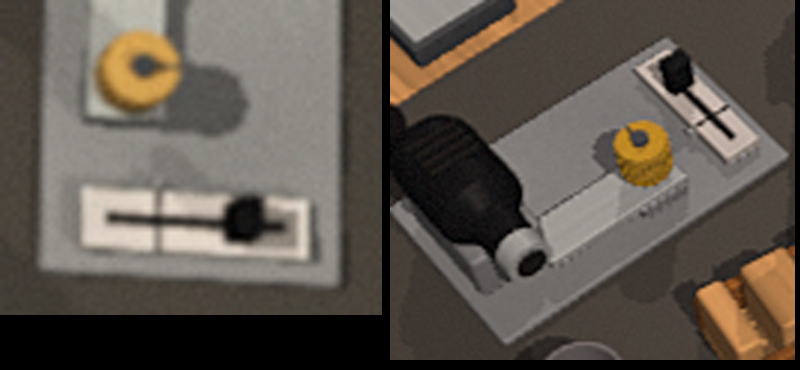

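Nut at about (0.588, -0.283), grip near (0.496, -0.356), with the set mark in the crop at (157,220), on the +y side. Next I'll get the foot height, track line and IK ranges, then go to the nut.

```bash
python3 - <<'E'
from h import *
P=np.load("c0.npy")
F=crop(P,[.56,-.275,.01],[.62,-.2,.07]); h,e=np.histogram(F[:,2],np.arange(.0,.07,.002)); print("foot",[(round(float(x),3),int(k)) for x,k in zip(e,h) if k>4])
F=crop(P,[.45,-.33,.01],[.54,-.24,.07]); h,e=np.histogram(F[:,2],np.arange(.0,.07,.002)); print("track",[(round(float(x),3),int(k)) for x,k in zip(e,h) if k>4])
T=crop(P,[.44,-.45,.023],[.56,-.2,.045]);print("trackrect",rect(T[:,:2]))
B=crop(P,[.4,-.47,.007],[.8,-.2,.02]);print("base",rect(B[:,:2]),np.median(B[:,2]))
for yaw in range(-180,181,30):
    q=ctrl.inverse_kinematics([.588,-.2834,.075],[180,0,yaw]); print(yaw,None if q is None else np.round(q,1))
E
```

```text
foot [(0.01, 93), (0.012, 54), (0.014, 44), (0.016, 24), (0.018, 19), (0.02, 8), (0.022, 15), (0.024, 9), (0.026, 13), (0.028, 10), (0.03, 13), (0.032, 14), (0.034, 29), (0.036, 29), (0.038, 37), (0.04, 20), (0.042, 9), (0.05, 5), (0.052, 5), (0.054, 9), (0.056, 8), (0.058, 9), (0.06, 13), (0.062, 6), (0.064, 5), (0.066, 15)]
track [(0.01, 144), (0.012, 146), (0.014, 111), (0.016, 62), (0.018, 71), (0.02, 83), (0.022, 120), (0.024, 132), (0.026, 122), (0.028, 60), (0.03, 38), (0.032, 11), (0.034, 6)]
trackrect (array([ 0.50039389, -0.33159857]), array([154.60110474,  49.37914276]), 88.3009262084961)
base (array([ 0.59992938, -0.33505435]), array([269.7784729 , 399.78137207]), 89.99475860595703) 0.01124123388396403
-180 [-32.2  36.8  -5.7  47.5   0.  -32.2]
-150 [-32.2  36.8  -5.7  47.5   0.  -62.2]
-120 [-32.2  36.8  -5.7  47.5   0.  -92.2]
-90 [ -32.2   36.8   -5.7   47.5    0.  -122.2]
-60 [ -32.2   36.8   -5.7   47.5    0.  -152.2]
-30 [-32.2  36.8  -5.7  47.5   0.  177.8]
0 [-32.2  36.8  -5.7  47.5   0.  147.8]
30 [-32.2  36.8  -5.7  47.5   0.  117.8]
60 [-32.2  36.8  -5.7  47.5   0.   87.8]
90 [-32.2  36.8  -5.7  47.5   0.   57.8]
120 [-32.2  36.8  -5.7  47.5   0.   27.8]
150 [-32.2  36.8  -5.7  47.5   0.   -2.2]
180 [-32.2  36.8  -5.7  47.5   0.  -32.2]
```

```bash
cat >> h.py <<'E'
N=np.array([.588,-.2834])
def nutq(z,j6):
    q=np.array(ctrl.inverse_kinematics([N[0],N[1],z],[180,0,150])); q[5]=j6; return q
def s(): 
    x=ctrl.sense(); print(round(x["time"],1),x["ee_pos"].round(4),"F",x["wrist_force"].round(1),"M",x["moment"].round(2),"w",round(x["width"],4),"g",round(x["grasp_force"],1),"j6",round(x["joint_pos"][5],1)); return x
E
python3 - <<'E'
from h import *
ctrl.move_j(nutq(.16,-165)); ctrl.line_to([*N,.057],.15); s()
ctrl.move_gripper(0.03,30); s()
j=-165;z=.057
for k in range(8):
    j+=40; z-=np.radians(40)*.0015; ctrl.move_j(nutq(z,j)); s()
E
```

```text
5.7 [ 0.5886 -0.2838  0.0578] F [ 0.1  0.8 -0.5] M [ 0.03 -0.    0.02] w 0.0853 g 0.0 j6 -165.0
6.1 [ 0.5868 -0.2858  0.0587] F [-6.2 -3.6  7. ] M [-0.91  1.37  0.03] w 0.0467 g 30.3 j6 -165.0
6.8 [ 0.5864 -0.2859  0.0576] F [-7.3 -4.2  6.9] M [-0.86  1.61 -0.08] w 0.0471 g 30.4 j6 -125.0
7.5 [ 0.5861 -0.2858  0.0566] F [-7.5 -3.5  8.5] M [-0.65  1.83 -0.1 ] w 0.0471 g 30.4 j6 -85.0
8.2 [ 0.586  -0.2854  0.0555] F [-8.  -3.6  8.3] M [-0.37  1.76 -0.08] w 0.0472 g 30.5 j6 -45.0
8.9 [ 0.5861 -0.2851  0.0544] F [-8.  -3.9  8.6] M [-0.25  1.53 -0.12] w 0.0473 g 30.5 j6 -5.0
9.6 [ 0.5864 -0.285   0.0534] F [-7.7 -2.6  9. ] M [-0.28  1.29 -0.05] w 0.0472 g 30.6 j6 35.0
10.3 [ 0.5867 -0.2851  0.0524] F [-8.1 -2.   8.6] M [-0.4   1.21 -0.13] w 0.047 g 30.5 j6 75.0
11.1 [ 0.5869 -0.2852  0.0513] F [-6.5 -1.9  7.8] M [-0.62  1.18 -0.09] w 0.0472 g 30.5 j6 115.0
11.8 [ 0.5869 -0.2856  0.0502] F [-6.7 -3.7  7.3] M [-0.68  1.18 -0.1 ] w 0.0472 g 30.5 j6 155.0
```

```bash
sed -i 's/^N=.*/N=np.array([.5857,-.2857])/' h.py
python3 - <<'E'
from h import *
ctrl.move_gripper(.085); ctrl.line_to([*N,.13],.25); ctrl.move_j(nutq(.13,-165)); ctrl.line_to([*N,.0505],.2)
ctrl.move_gripper(0.03,60); s()
j=-165;z=.0505
for k in range(16):
    j+=20; z-=np.radians(20)*.0015; ctrl.move_j(nutq(max(z,.046),j)); x=s()
    if abs(x["moment"][2])>.6 or (k>2 and abs(x["joint_pos"][5]-j)>3): print("tight?");break
E
```

```text
18.3 [ 0.5869 -0.2861  0.0525] F [-0.3 -0.2  5.3] M [ 0.22  0.02 -0.06] w 0.0461 g 60.8 j6 -165.0
18.7 [ 0.5867 -0.2862  0.052 ] F [-1.2  0.5  5.5] M [ 0.13  0.21 -0.11] w 0.0464 g 60.6 j6 -145.0
19.1 [ 0.5865 -0.2863  0.0515] F [-1.9  1.2  6.1] M [ 0.18  0.36 -0.07] w 0.0464 g 60.7 j6 -125.0
19.6 [ 0.5862 -0.2861  0.051 ] F [-2.7  1.3  7.6] M [ 0.27  0.46 -0.15] w 0.046 g 61.2 j6 -105.0
20.0 [ 0.5857 -0.2864  0.0505] F [-3.9  0.9  8.1] M [ 0.15  0.76 -0.02] w 0.0464 g 62.2 j6 -85.0
20.4 [ 0.5863 -0.2857  0.0501] F [-2.7  2.3  8.4] M [ 0.45  0.46 -0.12] w 0.0462 g 63.2 j6 -65.0
20.9 [ 0.5875 -0.2853  0.0497] F [0.5 3.2 7.1] M [ 0.61 -0.13  0.  ] w 0.0462 g 63.9 j6 -45.0
21.3 [ 0.5875 -0.2857  0.0493] F [-0.2  1.2  7.5] M [ 0.5  -0.   -0.01] w 0.0464 g 64.7 j6 -25.0
21.7 [ 0.5884 -0.2866  0.049 ] F [3.2 1.6 6.5] M [ 0.04 -0.39 -0.06] w 0.0465 g 65.3 j6 -5.0
22.1 [ 0.5875 -0.2867  0.0486] F [0.5 1.  7.6] M [0.02 0.14 0.38] w 0.0464 g 66.2 j6 14.9
22.6 [ 0.5872 -0.2873  0.0485] F [-1.2 -1.1  6.6] M [-0.44  0.23  1.13] w 0.0464 g 66.5 j6 34.8
tight?
```

```bash
python3 - <<'E'
from h import *
q=np.array(ctrl.sense()["joint_pos"]); q[5]+=15; ctrl.move_j(q); s()
ctrl.move_gripper(.085); ctrl.line_to([*N,.16],.25); s()
ctrl.move_j([20,10,-11,70,0,60])
C=[]
for n in ("scene","top"):
    i=ctrl.get_image(n); save(i,n+"1"); P=cloud(i); C.append(P)
    for c0,l in((None,"now"),):
        M=crop(P,[.56,-.31,.06],[.61,-.26,.12]); print(n,np.percentile(M[:,2],[50,80,95]).round(4),cv2.minEnclosingCircle(M[M[:,2]>.068][:,:2].astype(np.float32)))
    print(rackpose(P)[:3])
M=crop(np.load("c0.npy"),[.56,-.31,.06],[.61,-.26,.12]); print("before",np.percentile(M[:,2],[50,80,95]).round(4))
np.save("c1.npy",np.vstack(C)); s()
E
```

```text
22.9 [ 0.5866 -0.287   0.0487] F [-2.5  2.7  2.4] M [ 0.38  0.64 -0.09] w 0.0461 g 65.4 j6 49.7
24.0 [ 0.5858 -0.2857  0.1603] F [ 0.2 -0.4 -1.1] M [-0.06  0.    0.02] w 0.0851 g 0.0 j6 49.8
scene [0.078  0.0829 0.0934] ((0.5871338248252869, -0.2870512902736664), 0.026999108493328094)
(array([ 0.52824463, -0.07000443]), -9.583106994628906, array([ 81.41642761, 262.77914429]))
top [0.0764 0.0809 0.0893] ((0.5879186987876892, -0.2816029191017151), 0.025446271523833275)
(array([ 0.52810059, -0.06770937]), -9.506744384765625, array([ 77.93575287, 263.20617676]))
before [0.0862 0.0905 0.0941]
26.1 [0.4251 0.2323 0.3096] F [0.5 0.2 0.4] M [-0.03  0.01  0.04] w 0.0849 g 0.0 j6 60.0
```

View pics/scene1.png

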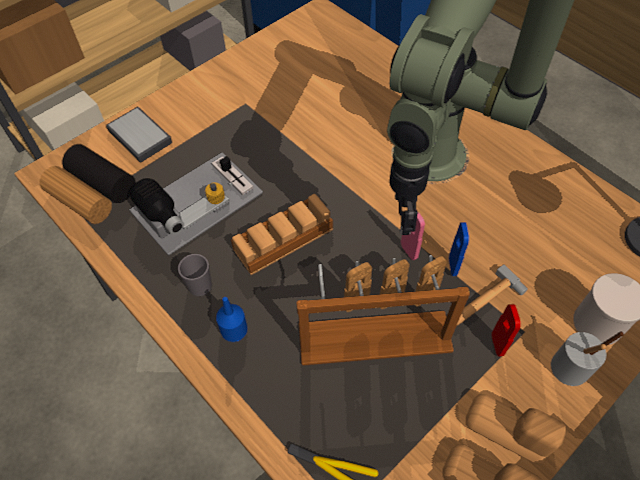

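The nut has sunk by about 9 mm to foot + 40 mm, so it appears tight; I'll re-check it at the end. Now locating the cores.

```bash
cat >> h.py <<'E'
A=np.radians(52.1); SX=np.array([np.cos(A),np.sin(A)]); SY=np.array([-np.sin(A),np.cos(A)])
def cores(P):
    S=P[(P[:,2]>.213)&(P[:,2]<.262)]; q=S[:,:2]@SX; w=S[:,:2]@SY
    S=S[(q>.49)&(q<.555)]; w=S[:,:2]@SY; out=[]
    for k in (-126,-42,42,126):
        m=abs(w-(-.2505+k/1000))<.042; C=S[m]
        if len(C)<40: continue
        T=C[C[:,2]>.236]
        out.append((k,np.median(T[:,:2],0),rect(T[:,:2]),np.percentile(C[:,2],98),len(C),np.median(T[:,:2]@SX),np.median(T[:,:2]@SY)))
    return out
E
python3 - <<'E'
from h import *
for f in("c0","c1"):
    for c in cores(np.load(f+".npy")): print(c)
for k in (-126,-42,42):
    print(k,(SX*.5235+SY*(-.2505+k/1000)).round(3))
for yaw in (52.1-90,52.1+90):
  for p in ([.5,.3,.25],[.53,-.07,.2]): print(yaw,p,ctrl.inverse_kinematics(p,[180,0,yaw]))
for yaw in (-99.5,80.5): print(ctrl.inverse_kinematics([.53,-.07,.2],[180,0,yaw]))
for yaw in (-9.5,170.5): print("y-9.5",ctrl.inverse_kinematics([.53,-.07,.2],[180,0,yaw]))
E
```

```text
(-42, array([0.55361203, 0.23396368]), (array([0.5524707 , 0.23324245]), array([17.32664108, 59.49829102]), 77.49649810791016), np.float64(0.2525331942057662), 489, np.float64(0.5244501913832766), np.float64(-0.2930667941829587))
(42, array([0.488302  , 0.28563112]), (array([0.48705942, 0.28462793]), array([17.52230072, 60.58655548]), 78.2756118774414), np.float64(0.2531848637069984), 488, np.float64(0.5249048054025546), np.float64(-0.2103363617871901))
(126, array([0.42132554, 0.33707692]), (array([0.42073361, 0.33575327]), array([19.69255829, 60.42537689]), 74.55306243896484), np.float64(0.2529394589529104), 483, np.float64(0.5249496472872661), np.float64(-0.12577956422527656))
(-42, array([0.55836684, 0.23285005]), (array([0.55205475, 0.2333046 ]), array([17.2869873 , 58.48670578]), 77.23455810546875), np.float64(0.2529267250519027), 426, np.float64(0.526226128890559), np.float64(-0.2971715904632705))
(42, array([0.4887921 , 0.28463948]), (array([0.48756766, 0.28381012]), array([14.58926392, 59.51157761]), 78.67928314208984), np.float64(0.2524521263903894), 323, np.float64(0.52542
[... 337 characters left out ...]
9 [0.5, 0.3, 0.25] [  23.71237095   21.59904959   -4.00233918   64.39861123    0.
 -118.38762905]
-37.9 [0.53, -0.07, 0.2] [ -15.43699748   18.40462283  -16.23693502   55.35844214    0.
 -157.53699748]
142.1 [0.5, 0.3, 0.25] [23.71237095 21.59904959 -4.00233918 64.39861123  0.         61.61237095]
142.1 [0.53, -0.07, 0.2] [-15.43699748  18.40462283 -16.23693502  55.35844214   0.
  22.46300252]
[-15.43699748  18.40462283 -16.23693502  55.35844214   0.
 -95.93699748]
[-15.43699748  18.40462283 -16.23693502  55.35844214   0.
  84.06300252]
y-9.5 [-15.43699748  18.40462283 -16.23693502  55.35844214   0.
 174.06300252]
y-9.5 [-15.43699748  18.40462283 -16.23693502  55.35844214   0.
  -5.93699748]
```

```bash
cat >> h.py <<'E'
def look_rack():
    R=[]
    for n in("scene","top"):
        c,y,sz,T=rackpose(cloud(ctrl.get_image(n))); print("rack",n,c.round(4),round(y,1),sz.round())
        if abs(sz[1]-262)<8 and 70<sz[0]<92: R.append([*c,y])
    return np.mean(R,0)
def pick(xy,n):
    o=[180,0,n+90]
    ctrl.move_gripper(.04); ctrl.reach([*xy,.33],o); ctrl.line_to([*xy,.217],.15); s()
    ctrl.move_gripper(0.0,40); s()
    p=np.array([*xy,.217])
    p[2]+=.025; ctrl.line_to(p,.08); s()
    p[:2]-=SX*.075; ctrl.line_to(p,.12); s()
    p[2]=.34; ctrl.line_to(p,.2); x=s(); return x
def place(slotx,r):
    a=np.radians(r[2]); c=r[:2]+slotx*np.array([np.cos(a),np.sin(a)]); o=[180,0,r[2]+90]
    ctrl.reach([*c,.34],o); ctrl.line_to([*c,.245],.2); s()
    for z in (.215,.19,.175,.168,.162,.159,.157,.155):
        ctrl.line_to([*c,z],.06); x=s()
        if x["wrist_force"][2]>8: break
    return x,c
E
python3 - <<'E'
from h import *
P=np.load("c1.npy")
pick([.5523,.2333],77.4)
i=ctrl.get_image("scene"); save(i,"held")
E
```

```text
28.1 [0.5526 0.2336 0.2182] F [ 0.5 -0.1 -0.5] M [-0.    0.01  0.03] w 0.04 g 0.0 j6 28.5
28.5 [0.5529 0.2334 0.2181] F [-0.5 -1.6  3.2] M [-0.11  0.15 -0.  ] w 0.0108 g 43.2 j6 28.5
28.9 [0.5517 0.2331 0.2409] F [ 0.7  0.1 -8.2] M [-0.03 -0.08  0.02] w 0.0112 g 47.9 j6 28.4
29.7 [0.507  0.1745 0.2427] F [-0.4  0.7 -1.2] M [ 0.02 -0.    0.01] w 0.0114 g 48.9 j6 23.7
30.3 [0.5061 0.1744 0.339 ] F [-1.1  0.1 -0.6] M [ 0.03 -0.04  0.02] w 0.0113 g 48.9 j6 23.7
```

View pics/held.png

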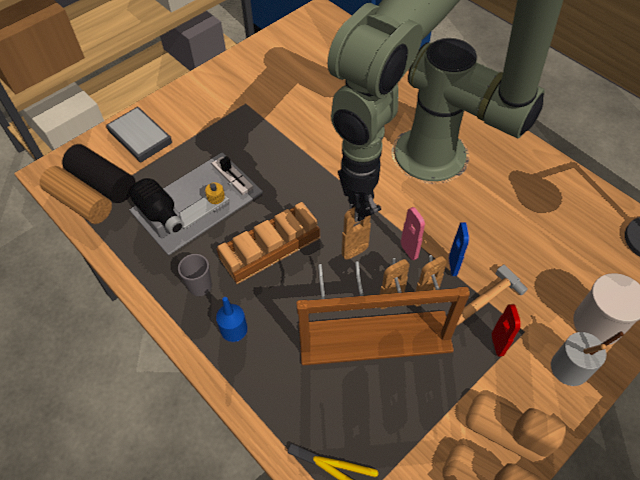

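The core at (356,235) is held upright, and the rack has been knocked to the upper left (its centre is now about 268,243). I'll re-measure it and place the core.

```bash
python3 - <<'E'
from h import *
# held core's top/bottom height
r=look_rack(); print(r)
P=cloud(ctrl.get_image("scene")); H=crop(P,[.44,.12,.15],[.56,.23,.40]); print("held z pct",np.percentile(H[:,2],[.5,1,2,5]).round(4), "n",len(H))
x,c=place(.096,r); print(c)
E
```

```text
rack scene [ 0.6031 -0.0799] -9.2 [ 84. 325.]
rack top [ 0.6008 -0.0763] -9.4 [ 78. 320.]
nan
held z pct [0.1897 0.1912 0.1946 0.2024] n 1293
  return _methods._mean(a, axis=axis, dtype=dtype,
  ret = ret.dtype.type(ret / rcount)
Traceback (most recent call last):
  File "h.py", line 55, in place
    a=np.radians(r[2]); c=r[:2]+slotx*np.array([np.cos(a),np.sin(a)]); o=[180,0,r[2]+90]
                 ~^^^
IndexError: invalid index to scalar variable.
```

```bash
sed -i 's/T=T\[T\[:,0\]-0<.9\]/T=T[np.hypot(T[:,0]-.782,T[:,1]+.108)>.056]/; s/np.ones((9,9))/np.ones((5,5))/' h.py
python3 - <<'E'
from h import *
r=look_rack(); print(r)
if np.size(r)==3: x,c=place(.096,r); print(c)
E
```

```text
rack scene [ 0.5729 -0.0735] -8.8 [ 83. 264.]
rack top [ 0.5728 -0.0718] -9.4 [ 78. 262.]
[ 0.57285696 -0.07265137 -9.12483978]
32.4 [ 0.668  -0.0871  0.2463] F [ 0.  -0.1 -0.8] M [0.01 0.01 0.01] w 0.0114 g 48.9 j6 85.3
33.1 [ 0.6676 -0.0879  0.2148] F [ 0.3 -0.  -0.4] M [ 0.   -0.03 -0.  ] w 0.0108 g 48.9 j6 85.4
33.7 [ 0.6674 -0.0878  0.1896] F [-0.5 -0.2 -0.5] M [-0.05 -0.04 -0.03] w 0.0114 g 48.9 j6 85.4
34.1 [ 0.6672 -0.0878  0.1743] F [ 0.  -0.   0.3] M [-0.03 -0.03  0.  ] w 0.0114 g 48.9 j6 85.4
34.3 [ 0.6673 -0.0878  0.1675] F [-0.3  0.4 -0.5] M [ 0.   -0.02 -0.01] w 0.0111 g 48.9 j6 85.4
34.6 [ 0.6673 -0.0878  0.1615] F [-0.4 -0.2 -1.4] M [ 0.03 -0.05  0.  ] w 0.0113 g 48.9 j6 85.4
34.8 [ 0.6676 -0.0879  0.1589] F [ 0.1 -0.3  0.2] M [-0.03  0.01 -0.03] w 0.0113 g 48.9 j6 85.4
35.1 [ 0.6681 -0.088   0.1587] F [-1.   0.3  6.8] M [ 0.09  0.58 -0.05] w 0.0113 g 50.0 j6 85.4
35.3 [ 0.6686 -0.088   0.1587] F [-4.4  0.4 15.8] M [0.27 1.42 0.03] w 0.011 g 51.3 j6 85.4
[ 0.6676421  -0.08787564]
```

```bash
cat >> h.py <<'E'
def release():
    p=ctrl.sense()["ee_pos"]; ctrl.line_to(p,.05); ctrl.move_gripper(.032); ctrl.line_to([p[0],p[1],.34],.2)
E
python3 - <<'E'
from h import *
release(); pick([.4873,.2842],78.4)
r=look_rack(); print(r)
im=ctrl.get_image("scene"); save(im,"p1")
if np.size(r)==3: place(.032,r)
E
```

```text
39.6 [0.488  0.2842 0.2178] F [-0.1  0.5 -0.6] M [ 0.03  0.03 -0.02] w 0.0399 g 0.0 j6 34.4
40.0 [0.4879 0.2843 0.218 ] F [ 0.3 -0.8  5. ] M [-0.19  0.05  0.01] w 0.0112 g 43.3 j6 34.4
40.5 [0.4865 0.284  0.2409] F [ 0.   0.9 -8. ] M [ 0.07 -0.04  0.01] w 0.0113 g 47.7 j6 34.4
41.2 [0.4422 0.2255 0.2427] F [ 0.4 -0.4 -0.9] M [ 0.    0.02 -0.02] w 0.0113 g 48.7 j6 30.1
41.9 [0.4412 0.2252 0.3391] F [-0.4  0.4 -1.8] M [ 0.05 -0.03  0.03] w 0.011 g 48.7 j6 30.1
rack scene [ 0.5724 -0.0755] -9.4 [ 85. 263.]
rack top [ 0.5719 -0.0716] -9.5 [ 78. 261.]
[ 0.57214661 -0.0735481  -9.4435997 ]
44.0 [ 0.6041 -0.0781  0.246 ] F [ 0.1  0.  -0.6] M [-0.01 -0.07 -0.  ] w 0.0113 g 48.7 j6 85.1
44.6 [ 0.6036 -0.0788  0.2148] F [ 0.2  0.3 -0.6] M [-0.05 -0.01 -0.04] w 0.0112 g 48.7 j6 85.1
45.2 [ 0.6035 -0.0787  0.1897] F [ 0.2 -0.9 -0.8] M [-0.    0.04 -0.06] w 0.0114 g 48.7 j6 85.1
45.6 [ 0.6033 -0.0787  0.1744] F [-0.8  1.3 -0.7] M [ 0.01 -0.02  0.01] w 0.0113 g 48.7 j6 85.1
45.9 [ 0.6034 -0.0787  0.1675] F [ 0.6 -0.1 -0.8] M [ 0.01  0.03 -0.04] w 0.0112 g 48.7 j6 85.1
46.1 [ 0.6034 -0.0787  0.1615] F [ 0.5 -0.5 -1.1] M [-0.03 -0.01 -0.  ] w 0.0112 g 48.7 j6 85.1
46.4 [ 0.6037 -0.0788  0.1589] F [-0.9  0.7 -0.2] M [ 0.03 -0.01  0.02] w 0.0113 g 48.7 j6 85.1
46.6 [ 0.6043 -0.079   0.1586] F [-1.9 -0.2  8.1] M [0.12 0.65 0.02] w 0.011 g 50.0 j6 85.1
```

View pics/p1.png

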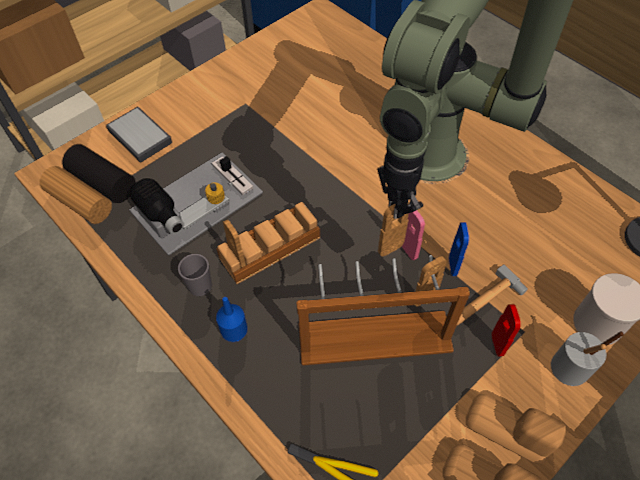

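The first core stands in the rack at (235,240). The second is also down, with contact force at the same depth. The third is next, after a check of its clearance to the pink decoy.

```bash
python3 - <<'E'
from h import *
release()
im=ctrl.get_image("scene"); c=im["color"].astype(int); m=(c[...,0]>c[...,1]+45)&(c[...,2]>c[...,1]+15)
P=pts(im,m)[0]; P=crop(P,[.2,.05,.02],[.5,.35,.3]); m=np.median(P,0); print("pink",m,np.percentile(P,[2,98],axis=0).round(3))
e=np.array([.4209,.3353])-SX*.075; print(e, np.linalg.norm(e-m[:2]))
if np.linalg.norm(e-m[:2])>.07:
    pick([.4209,.3353],74.2)
    r=look_rack(); print(r)
    if np.size(r)==3: place(-.032,r)
E
```

```text
pink [0.31236798 0.21775187 0.14764595] [[0.301 0.166 0.031]
 [0.322 0.226 0.185]]
[0.37482861 0.27611869] 0.08548694238505579
51.1 [0.4216 0.3354 0.2178] F [ 0.6 -0.7 -0.2] M [-0.02 -0.02  0.03] w 0.0405 g 0.0 j6 46.5
51.5 [0.4215 0.3356 0.218 ] F [-1.  -0.6  4.3] M [-0.15  0.09 -0.01] w 0.0113 g 43.6 j6 46.5
51.9 [0.4201 0.335  0.2408] F [  1.    0.9 -10.2] M [ 0.25 -0.18 -0.11] w 0.0112 g 47.6 j6 46.5
52.7 [0.3758 0.2767 0.2427] F [ 0.1  0.2 -0.7] M [0.01 0.02 0.06] w 0.0114 g 48.8 j6 43.1
53.3 [0.3748 0.2762 0.3391] F [-0.3 -0.4 -0.4] M [-0.    0.01 -0.01] w 0.0114 g 48.8 j6 43.1
rack scene [ 0.5725 -0.0751] -9.6 [ 84. 263.]
rack top [ 0.5721 -0.0717] -9.4 [ 78. 261.]
[ 0.5723309  -0.07340746 -9.47449875]
55.5 [ 0.5412 -0.0675  0.2459] F [ 0.6 -0.4  0.4] M [ 0.01 -0.    0.02] w 0.011 g 48.7 j6 84.5
56.1 [ 0.5407 -0.0682  0.2149] F [ 0.6  0.  -0.5] M [ 0.01 -0.01 -0.01] w 0.0114 g 48.7 j6 84.5
56.7 [ 0.5406 -0.0681  0.1897] F [-0.6 -0.2 -0.6] M [ 0.03 -0.02  0.02] w 0.0114 g 48.7 j6 84.5
57.1 [ 0.5404 -0.068   0.1745] F [ 0.5  0.5 -0.9] M [-0.   -0.02  0.1 ] w 0.0116 g 48.7 j6 84.5
57.4 [ 0.5405 -0.0681  0.1676] F [-0.7  0.2 -1.8] M [0.07 0.   0.01] w 0.0114 g 48.7 j6 84.5
57.6 [ 0.5404 -0.068   0.1616] F [-0.2  0.6 -0.6] M [ 0.04 -0.01  0.  ] w 0.0115 g 48.7 j6 84.5
57.9 [ 0.5407 -0.0681  0.1589] F [0.2 0.1 0. ] M [-0.01  0.01 -0.01] w 0.0114 g 48.8 j6 84.5
58.1 [ 0.5414 -0.0684  0.1586] F [-1.8  0.6  8.6] M [ 0.15  0.62 -0.01] w 0.0114 g 50.2 j6 84.5
```

```bash
python3 - <<'E'
from h import *
release()
ctrl.move_gripper(.085); ctrl.move_j(nutq(.2,-60)); ctrl.line_to([*N,.05],.2)
ctrl.move_gripper(0.03,60); s()
for j in range(-50,61,10):
    ctrl.move_j(nutq(.05,j)); x=s()
    if x["moment"][2]>.7: break
ctrl.move_gripper(.085); ctrl.line_to([*N,.2],.25); ctrl.move_j([40,0,-11,80,0,60])
I=[]
for n in("scene","top"):
    im=ctrl.get_image(n); save(im,n+"2"); P=cloud(im)
    H=crop(P,[.45,-.45,.055],[.54,-.22,.1]); print(n,"grip",rect(H[:,:2]),np.percentile(H,[5,50,95],axis=0).round(4).tolist())
    T=crop(P,[.44,-.45,.021],[.56,-.2,.034]);print("trackrect",rect(T[:,:2]))
    v=cv2.resize(im["color"][140:230,190:280] if n=="scene" else im["color"][205:285,410:495],None,fx=4.4,fy=4.4,interpolation=2)[:,:,::-1]; I.append(v[:350,:370])
cv2.imwrite("pics/sl.png",np.hstack(I))
E
```

```text
63.8 [ 0.5862 -0.2857  0.0517] F [-2.6  2.1  8. ] M [ 0.5  0.4 -0. ] w 0.0465 g 60.8 j6 -60.0
64.1 [ 0.5861 -0.2856  0.0516] F [-2.6  2.   7. ] M [ 0.4  0.4 -0.1] w 0.0462 g 62.5 j6 -50.0
64.4 [ 0.5868 -0.2855  0.0515] F [-0.1  1.7  6.1] M [ 0.45 -0.04 -0.08] w 0.0465 g 62.7 j6 -40.1
64.7 [ 0.5862 -0.2855  0.0513] F [-1.2  2.2  6.9] M [0.42 0.33 0.6 ] w 0.0463 g 63.0 j6 -30.2
65.0 [ 0.5863 -0.2855  0.0512] F [-0.9  2.6  6.6] M [ 0.45  0.2  -0.1 ] w 0.0465 g 63.2 j6 -20.2
65.3 [ 0.5869 -0.2858  0.0511] F [2.  2.1 5.7] M [ 0.33 -0.35  0.06] w 0.0458 g 63.4 j6 -10.3
65.6 [ 0.5864 -0.2855  0.051 ] F [1.1 1.4 6.5] M [0.47 0.01 0.46] w 0.0461 g 63.7 j6 -0.4
65.9 [ 0.5869 -0.286   0.0509] F [2.6 2.  5.2] M [ 0.07 -0.4   0.83] w 0.0464 g 63.8 j6 9.6
scene grip (array([ 0.49598651, -0.35767972]), array([23.43426323, 29.03053665]), 85.87800598144531) [[0.4845, -0.3674, 0.0563], [0.4968, -0.3561, 0.064], [0.5086, -0.3474, 0.0699]]
trackrect (array([ 0.51288464, -0.33632489]), array([175.02552795,  75.30496979]), 87.86648559570312)
top grip (array([ 0.49415765, -0.3561441 ]), array([20.45101357, 26.66677666]), 86.63860321044922) [[0.4831, -0.3651, 0.0569], [0.4942, -0.3551, 0.0634], [0.5066, -0.3466, 0.0691]]
trackrect (array([ 0.51333093, -0.32943872]), array([151.04768372,  82.20094299]), 84.94234466552734)
```

View pics/scene2.png

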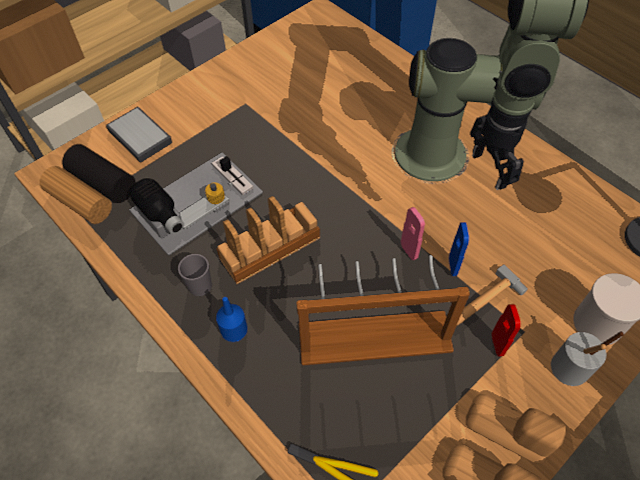

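View pics/sl.png

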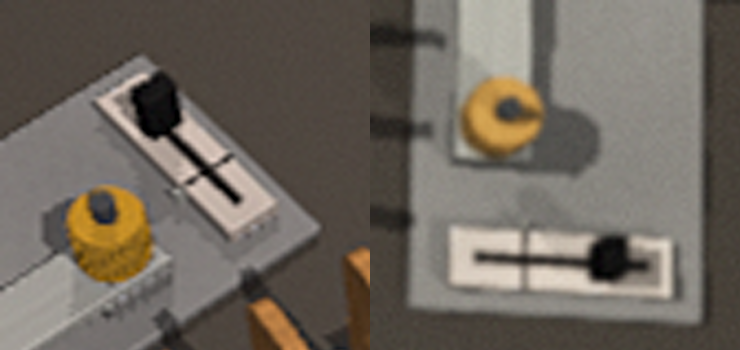

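Three cores stand in the rack at (232,242), (253,235) and (275,220), all hooks are empty, and the nut's stop torque is confirmed. In the slider crop (top view) the mark is at (525,258) and the grip at (609,258). I'll compute the mark's position from both views.

```bash
python3 - <<'E'
from h import *
I={n:ctrl.get_image(n) for n in("scene","top")}
def ray(im,u,v,z):
    d=Ro.from_euler("xyz",im["rotation"],degrees=True).as_matrix()@[(u-im["cx"])/im["fx"],-(v-im["cy"])/im["fy"],-1]
    e=np.array(im["eye"]); return (e+d*(z-e[2])/d[2])[:2].round(4)
t=lambda x,y:ray(I["top"],410+(x-370)/4.4,205+y/4.4,.026)
q=lambda x,y:ray(I["scene"],190+x/4.4,140+y/4.4,.026)
print("top mark",t(525,258),"slot",t(475,257),t(655,266),"track corners",t(450,228),t(450,287),t(674,240),t(674,298))
print("scene mark",q(207,173),"slot end",q(239,200),"corners",q(236,240),q(276,206),q(96,100))
for n,im in I.items():
    P=cloud(im)
    H=crop(P,[.46,-.40,.062],[.53,-.31,.1]); print(n,rect(H[:,:2]),np.percentile(H,[5,50,95],axis=0).round(4).tolist())
    print(rackpose(P)[:3])
print(ctrl.inverse_kinematics([.495,-.356,.05],[180,0,178]),ctrl.inverse_kinematics([.495,-.356,.05],[180,0,-2]))
E
```

```text
top mark [ 0.498  -0.3071] slot [ 0.498  -0.2733] [ 0.4944 -0.3948] track corners [ 0.5175 -0.2567] [ 0.4772 -0.2562] [ 0.5125 -0.4082] [ 0.4729 -0.4071]
scene mark [ 0.4969 -0.3043] slot end [ 0.4958 -0.2724] corners [ 0.5179 -0.2482] [ 0.4814 -0.252 ] [ 0.5117 -0.4042]
scene (array([ 0.49546899, -0.35687943]), array([28.29824066, 26.67597198]), 85.89398956298828) [[0.4844, -0.3671, 0.0625], [0.4972, -0.3568, 0.0653], [0.5083, -0.3478, 0.071]]
(array([ 0.57176648, -0.07426902]), -8.728248596191406, array([ 83.21452332, 264.49072266]))
top (array([ 0.49507605, -0.35532227]), array([23.92230225, 20.32208633]), 0.37789386510849) [[0.4836, -0.3644, 0.0623], [0.4977, -0.3553, 0.0653], [0.5066, -0.3469, 0.0712]]
(array([ 0.57201361, -0.07166423]), -9.452491760253906, array([ 78.16228485, 261.28356934]))
[-42.65650617  34.53197649 -14.4571209   41.01090262   0.
 -40.65650617] [-42.65650617  34.53197649 -14.4571209   41.01090262   0.
 139.34349383]
```

```bash
python3 - <<'E'
from h import *
o=[180,0,178.3]; g=np.array([.4955,-.356]); m=np.array([.4972,-.3063])
ctrl.move_gripper(.055); ctrl.reach([*g,.15],o); ctrl.line_to([*g,.043],.15); s()
ctrl.move_gripper(0.0,30); x=s()
ctrl.line_to([*m,.043],.05); s(); ctrl.hold(.3); s()
ctrl.move_gripper(.055); s(); ctrl.line_to([*m,.2],.2); ctrl.move_j([40,0,-11,80,0,60])
I=[]
for n in("scene","top"):
    im=ctrl.get_image(n); P=cloud(im)
    H=crop(P,[.46,-.37,.058],[.53,-.25,.1]); print(n,rect(H[:,:2]),np.median(H,0).round(4))
    v=cv2.resize(im["color"][140:230,190:280] if n=="scene" else im["color"][205:285,410:495],None,fx=4.4,fy=4.4,interpolation=2)[:,:,::-1]; I.append(v[:350,:370])
cv2.imwrite("pics/sl2.png",np.hstack(I)); s()
E
```

```text
73.7 [ 0.4962 -0.3564  0.0438] F [ 0.6 -0.4  0.2] M [0.02 0.01 0.02] w 0.0548 g 0.0 j6 -40.9
74.1 [ 0.4961 -0.3567  0.0442] F [-0.4  0.3  7.1] M [ 0.01  0.17 -0.08] w 0.0189 g 31.5 j6 -40.9
75.3 [ 0.4978 -0.3069  0.0442] F [-1.   0.2  6.6] M [-0.01  0.21 -0.  ] w 0.019 g 31.7 j6 -37.2
75.6 [ 0.4978 -0.3069  0.0442] F [-0.2  0.4  6.8] M [ 0.04  0.27 -0.06] w 0.0193 g 31.8 j6 -37.2
76.0 [ 0.497  -0.3061  0.0427] F [-0.9 -0.1  0.2] M [ 0.01  0.02 -0.01] w 0.055 g 0.0 j6 -37.2
scene (array([ 0.49696454, -0.30800632]), array([24.81222725, 28.37909698]), 84.06208801269531) [ 0.4981 -0.3043  0.0648]
top (array([ 0.49641171, -0.30349246]), array([19.59026337, 26.60471344]), 82.40233612060547) [ 0.4968 -0.3034  0.0635]
79.5 [0.2571 0.3112 0.3875] F [-0.9 -0.1 -0.8] M [-0.04  0.04  0.03] w 0.055 g 0.0 j6 60.0
```

View pics/sl2.png

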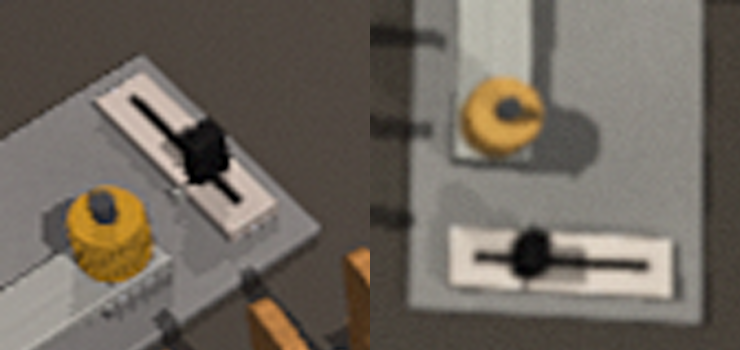

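The grip covers the set mark in both views (top crop about 533,253), and the measured centre agrees with the mark to about 1 mm. Handing in.

```bash
python3 - <<'E'
from h import *
ctrl.hold(.5); print(ctrl.close_job())
E
```

```text
the job is handed in; nothing more can be done
None
```

I racked all three cores that were present, screwed the nut down to its stop, then set the heat slider to within about 1 mm of the mark by camera, and handed the job in at about 80 s; no verdict came back.

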